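Put the trimmer on charge

TASK

Put the trimmer on charge: with the fingertips push it along its bay of the charging dock until its nose is fully home against the end stop, then push the toggle lever behind that same bay over, away from the bay, until it snaps on. Only push it along: the trimmer must not be lifted or tipped. Leave the face brush, the other toggle and everything else on the vanity as they are.

Things in the scene. Friction and masses are not known exactly. Their poses are not given: they have to be found in the camera images.
- dock: Grey two-bay charging dock fixed on the black vanity, 290 long (x) x 130 wide (y), at varying heading. Origin: centre of its underside; z up; +x is the way in. Bays: centre lines y +36 (left) and -36 (right), 44 wide, floor 6 high, walls 20 high, open at the -x end (x -140), ending at the stop face x +85. There an end block (x +85 to +150, 50 high) carries a toggle lever behind each bay
- trimmer: Matte white trimmer lying loose in either bay, nose to the dock's +x, about 25 to 65 mm short of the stop. 130 long (x: -65 tail, +65 nose): square body 34 wide, 32 high, flat tail; square cross-bar head 40 wide at the nose; 0.12 to 0.24 kg. Origin: centre of its underside, 6 above the vanity; x points to the nose
- face_brush: Facial cleansing brush lying loose in the other bay, likewise short of the stop: white rounded handle 28 wide and high with a round, disc-shaped head 40 across and 30 high at its +x end, 130 long (-65 to +65). Origin: centre of its underside. Must be left alone
- home_left (a point): Where the trimmer's origin lies when fully home in the left bay (dock frame x +20, y +36, z 6); axes as the dock's
- home_right (a point): Where the trimmer's origin lies when fully home in the right bay (dock frame x +20, y -36, z 6); axes as the dock's
- toggle_left (a joint): Chrome toggle lever behind the left bay, hinged along the dock's y at dock x +117.5, y +36, z 50; bat handle 43 long, 8 thick at the foot, 13 at the end. 0 = off (start), leaning 0.5 rad back to the bay (-x); 1.0 = on, leaning 0.5 away (+x). Sprung over centre: past upright (0.5) it snaps across by itself in about 0.5 s, short of it falls back. 3.5 N at the tip starts it
- toggle_right (a joint): The same lever behind the right bay (dock y -36). Starts off
- toggle_left_tip (a point): End of the left toggle lever, 88 above the vanity when off (dock x +97) or on (x +138), 93 when upright; moves with it
- toggle_right_tip (a point): End of the right toggle lever, likewise
- comb: Wooden comb lying flat, 150 x 34 x 6, beside the dock's left side; origin: middle of its underside. Bystander
- tumbler: White ceramic tumbler, 72 across, 95 high, on the dock's right side; origin: centre of its underside. Bystander
- pill_box: Translucent pill box with a hinged lid, shut, 120 x 76 x 31, on the dock's right side; origin: centre of its underside. Bystander
- cream_jar: Glass cream jar, 58 across, 50 high, on the dock's left side; origin: centre of its underside. Bystander

How it is judged:
On the way, in this order (a step that is already met when the one before it is completed fails the run):
1. the trimmer is home against the stop of its bay (((x of trimmer in the frame of home_left between -0.004 and 0.004 m and y of trimmer in the frame of home_left between -0.006 and 0.006 m and z of trimmer in the frame of home_left between -0.004 and 0.004 m) or (x of trimmer in the frame of home_right between -0.004 and 0.004 m and y of trimmer in the frame of home_right between -0.006 and 0.006 m and z of trimmer in the frame of home_right between -0.004 and 0.004 m))), for 0.2 s.
2. the toggle behind the trimmer's bay has snapped on (((y of trimmer in the frame of dock above 0 m and value of joint toggle_left above 0.9 rad) or (y of trimmer in the frame of dock below 0 m and value of joint toggle_right above 0.9 rad))), for 0.2 s.
At the end, for the whole second after the job is handed in: the trimmer lies in its bay within 4 mm of fully home, at rest; the toggle behind that bay is on (above 0.9 rad) and the other is off (below 0.1); the face brush is within 8 mm and the other bystanders within 20 mm of where they started (((x of trimmer in the frame of home_left between -0.004 and 0.004 m and y of trimmer in the frame of home_left between -0.006 and 0.006 m and z of trimmer in the frame of home_left between -0.004 and 0.004 m and value of joint toggle_left above 0.9 rad and value of joint toggle_right below 0.1 rad) or (x of trimmer in the frame of home_right between -0.004 and 0.004 m and y of trimmer in the frame of home_right between -0.006 and 0.006 m and z of trimmer in the frame of home_right between -0.004 and 0.004 m and value of joint toggle_right above 0.9 rad and value of joint toggle_left below 0.1 rad)) and linear speed of trimmer below 0.02 m/s and distance of face_brush from where it was at the start of the episode below 0.008 m and distance of each of comb, tumbler, pill_box, cream_jar from where it was at the start of the episode below 0.02 m); the robot touches nothing.
It fails at once if the trimmer is lifted 10 mm or tipped 0.25 rad (z of trimmer in the frame of dock above 0.016 m or angle between trimmer's own z axis and vertical above 0.25 rad).
It fails at once if the toggle of the other bay is flipped ((y of trimmer in the frame of dock above 0 m and value of joint toggle_right above 0.5 rad) or (y of trimmer in the frame of dock below 0 m and value of joint toggle_left above 0.5 rad)).
It fails at once if the face brush is moved by 8 mm or more (distance of face_brush from where it was at the start of the episode above 0.008 m).
It fails at once if another thing on the vanity is moved by 20 mm or more, or tipped (distance of any of comb, tumbler, pill_box, cream_jar from where it was at the start of the episode above 0.02 m or angle between any of comb, tumbler, pill_box, cream_jar's own z axis and vertical above 0.3 rad).
It also fails if it takes over 40 s, if anything falls off the work surface, if the arm or the gripper's body presses on something with over 40 N, if the wrist force passes 120 N, or if a joint passes its speed limit or range.

ROBOT

A 6-joint arm with a two-finger parallel gripper is mounted at the origin on the work surface. World frame = base frame: x ahead of the robot, y to its left, z up, the work surface at z = 0. Lengths are in m, angles in rad, forces in N, time in s.
With the tool pointing down it reaches from about 0.3 to 0.875 m from the base axis. Payload 6.4 kg.
Tool frame: the origin (TCP) lies at the very end of the fingers, on their centre line; the grasp point (between the pads) lies 19 mm behind it; z points along the fingers, y is the line along which they close (so a half turn about z gives the same grasp; the last joint's range is limited). The gripper opens to 85 mm and grips with 20 to 120 N. Pads are 22 mm wide; open, the fingers measure 114 mm over their backs; the gripper's body (76 mm by 85 mm) begins 54 mm behind the grasp point. The pads swing forward as they close: fully open they stand 13 mm farther back than shut.
Start: joints at [-1.501, 0.181, 1.607, -0, 1.354, -0.206], TCP at [0.157, -0.553, 0.231] pointing down, gripper open.
Joint ranges: [-2.99, 2.99], [-0.89, 2.07], [0.3, 2.58], [-1.14, 4.28], [0, 2.63], [-3.12, 3.12]. Speed limits (rad/s): [2.57, 2.57, 3.01, 3.14, 3.14, 3.14].

INTERFACE

Orientations are given as a unit quaternion [w, x, y, z].
In Python, from bench import ctrl, vision, sensors gives the robot as it stands (ctrl), with the cameras (vision) and the readings (sensors).
- The arm moves only by the shell command python3 jog.py 'ROWS'. ROWS is a JSON list of rows, 1 to 10 of them, each of 7 numbers: dx, dy, dz in units of 100 mm, then a rotation vector rx, ry, rz in units of 0.2 rad, then the opening from 0.0 (shut) to 1.0 (fully open); each row is the pose to reach, as a shift and turn from the pose commanded when the command began, along the tool's axes at that moment; what a row does not reach only later rows make up. A row lasts 1/8 s, in which the tool goes at most 0.0625 m and 0.188 rad, less where a joint would pass 70% of its speed; a pose out of reach is approached as far as the arm can. The fingers move at their own pace and stop on an object; the grip force is fixed at half the most. Time passes only in rows, so rows that do not move let the fingers close. It prints the time, the measured TCP pose, the force, the opening and the grip force at its end. Input that does not fit is refused with a message, and nothing moves.
- sensors.get_obs(): the state, without advancing time (a new reading comes with each control period).
- vision.camera(name): name is "scene" or "top" or "wrist"; returns the picture (400x640x3 uint8, blue, green, red); there is no depth.
- vision.camera_params(name): a dict with "fovy" (degrees; the focal length in pixels is half the picture's height over the tangent of half this angle, whatever the lens; pixels are square), "cx", "cy" (the principal point, pixels), "dist" ([k1, k2, p1, p2, k3] as OpenCV has them; the pictures are not rectified), "view" (4x4, takes a point from world to camera coordinates). Camera axes: x right, y up, looking along -z (the intrinsics and any distortion apply to the point x, -y, -z); pixel columns grow to the right and rows downward; lengths in m; the calibration is good to about 2 mm. A picture is of the moment at which its call begins: read the wrist's pose just before it. camera_params takes no time and is no camera call; for the wrist camera it gives the pose at the moment of the call.
- ctrl.hand_in(): hands the job in; it is judged then, once.
The state is a dict: "time_s": time; "q": joint angles; "dq": joint speeds; "joint_efforts": joint torques, N m; "eef_pos": TCP position; "eef_rot": TCP orientation; "wrist_force": force on the tool from outside, world axes, zero at the start; "torque": the same for the moment, N m; "opening": opening from 0.0 (shut) to 1.0 (fully open); "grasp_force": force on a finger pad.
Only numpy, scipy, OpenCV 4.12 (cv2) and the standard library are available. Lean on these libraries where they do the work, as an engineer would, in place of code of your own. Each camera call takes 0.05 s, during which the arm holds its last target. There are 200 camera calls.

## Working session

There is one attempt and no reset: what is moved stays moved. The work goes in short steps, Python scripts to look and compute and a shell command to move; the robot and the scene stay as the last step left them, time stands still between calls to the robot, and variables do not carry over. Pictures are saved under pics/ and viewed, at most 10 in all, crops included, and the job is handed in when it is done.

```bash
ls; mkdir -p pics; python3 - <<'E'
from bench import ctrl, vision, sensors
import cv2
for n in("scene","top"):
    cv2.imwrite(f"pics/{n}0.png",vision.camera(n)); p=vision.camera_params(n); print(n,p)
o=sensors.get_obs();print(o["time_s"],o["eef_pos"],o["eef_rot"])
E
```

```text
bench.py
jog.py
pics
scene {'fovy': 43.77325094644202, 'cx': 312.57935714354784, 'cy': 203.54385647912085, 'dist': array([-0.13124074,  0.        ,  0.        ,  0.        ,  0.        ]), 'view': array([[ 0.67069706,  0.74168803,  0.00801994, -0.41317456],
       [-0.60623479,  0.54191478,  0.58207195,  0.31596073],
       [ 0.42736968, -0.39525591,  0.81309774, -1.27304257],
       [ 0.        ,  0.        ,  0.        ,  1.        ]])}
top {'fovy': 49.378524627231926, 'cx': 317.8987448504787, 'cy': 195.17599257823278, 'dist': array([-0.0453115,  0.       ,  0.       ,  0.       ,  0.       ]), 'view': array([[-9.24660936e-04, -9.99390513e-01,  3.48962472e-02,
        -1.36353639e-02],
       [ 9.98126140e-01,  1.21269059e-03,  6.11779171e-02,
        -5.86120543e-01],
       [-6.11829483e-02,  3.48874253e-02,  9.97516674e-01,
        -7.45053399e-01],
       [ 0.00000000e+00,  0.00000000e+00,  0.00000000e+00,
         1.00000000e+00]])}
0.1 [ 0.15655644 -0.55277942  0.23050453] [-7.63913705e-04  9.90506578e-01  1.37463203e-01  4.79691935e-05]
```

View pics/top0.png

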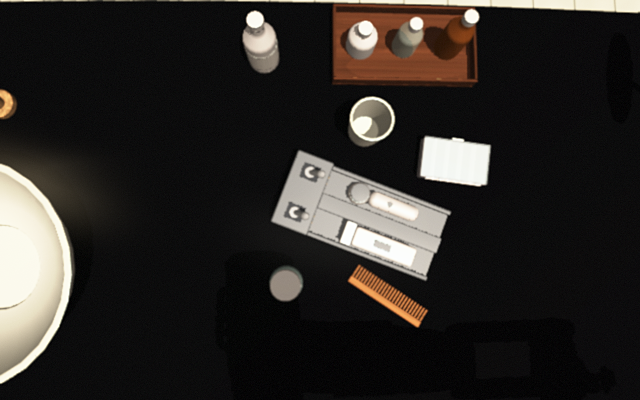

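View pics/scene0.png

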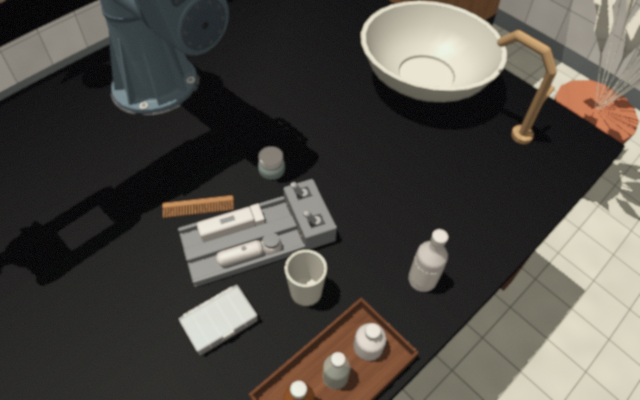

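The trimmer (white, square, near (382,243) in the top view) lies in the bay nearer the robot, the left one. The brush (~(385,203)) is in the right bay. The end block with both levers is at (300,190). I'll enlarge both views for corner picks.

```bash
python3 - <<'E'
import cv2
a=cv2.imread("pics/top0.png")[140:290,260:460]; cv2.imwrite("pics/topc.png",cv2.resize(a,None,fx=4,fy=4,interpolation=cv2.INTER_CUBIC))
a=cv2.imread("pics/scene0.png")[165:290,170:345]; cv2.imwrite("pics/scenec.png",cv2.resize(a,None,fx=4.5,fy=4.5,interpolation=cv2.INTER_CUBIC))
E
```

```text
(no output)
```

View pics/topc.png

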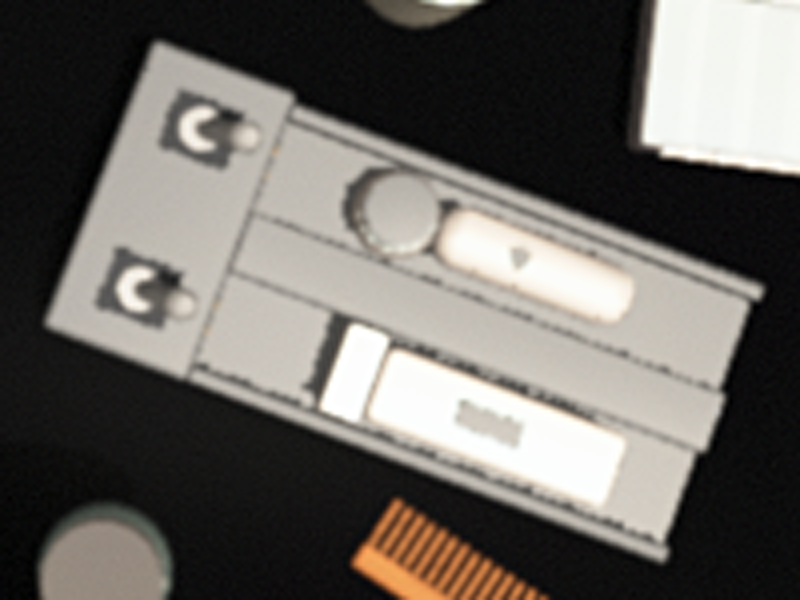

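View pics/scenec.png

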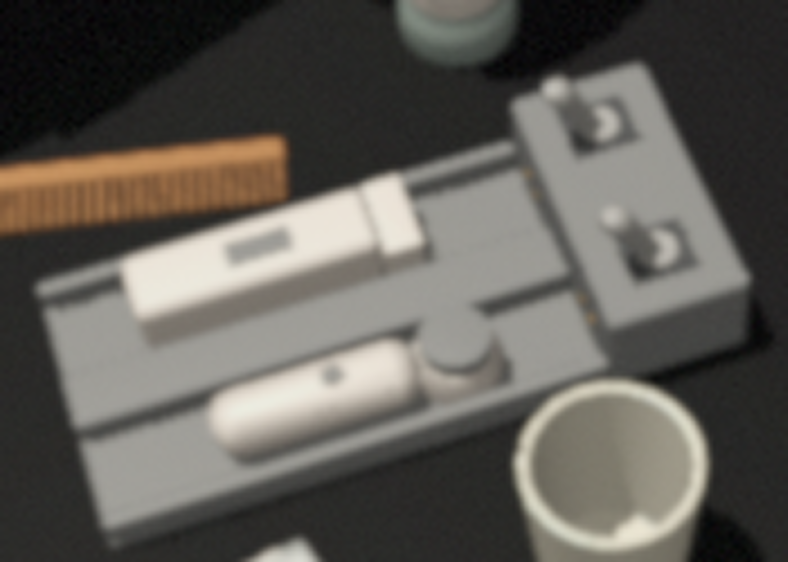

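The top crop shows the dock block corners at (155,42), (296,97), (188,378) and (46,323). The wall ends are at (765,288) and (665,560), the trimmer nose edge at (347,322)-(320,408), its tail at (627,432)-(608,508), and the left lever tip at (183,304). The scene crop shows the same features, with the block at (512,100), (645,65), (748,280) and (610,330), and the lever tip at (556,90).

```bash
cat > h.py <<'E'
from bench import ctrl, vision, sensors
import numpy as np, cv2
from scipy.optimize import least_squares
from scipy.spatial.transform import Rotation as R
def proj(n,P,p=None):
    p=p or vision.camera_params(n); f=200/np.tan(np.radians(p["fovy"])/2)
    c=(p["view"]@np.c_[P,np.ones(len(P))].T).T[:,:3]*[1,-1,-1]
    K=np.array([[f,0,p["cx"]],[0,f,p["cy"]],[0,0,1]])
    return cv2.projectPoints(c,np.zeros(3),np.zeros(3),K,p["dist"])[0][:,0]
def T(v,P): # v=x,y,z,yaw
    return R.from_euler("z",v[3]).apply(P)+v[:3]
E
cat > m.py <<'E'
from h import *
def t(l): return (np.array(l,float)+.5)/4-.5+[260,140]
def s(l): return (np.array(l,float)+.5)/4.5-.5+[170,165]
def fit(name,M,tt,ss,x0):
    M=np.array(M)/1000.
    f=lambda v:np.r_[(proj("top",T(v,M))-t(tt)).ravel(),(proj("scene",T(v,M))-s(ss)).ravel()]
    r=least_squares(f,x0,x_scale=[.1,.1,.1,1]);print(name,r.x.round(4),"\n",r.fun.reshape(2,-1,2).round(1).tolist());return r.x
d=fit("dock",[[150,-65,50],[85,-65,50],[85,65,50],[150,65,50],[-140,-65,20],[-140,65,20]],
 [(155,42),(296,97),(188,378),(46,323),(765,288),(665,560)],
 [(748,280),(610,330),(512,100),(645,65),(108,528),(38,288)],[.55,0,0,1.2])
tr=fit("trim",[[65,20,32],[65,-20,32],[-65,17,32],[-65,-17,32]],[(320,408),(347,322),(608,508),(627,432)],
 [(405,175),(424,248),(122,262),(142,322)],[.55,-.1,0,1.2])
b=R.from_euler("z",-d[3])
print("trim in dock",b.apply(tr[:3]-d[:3]),tr[3]-d[3])
f=lambda v:np.r_[(proj("top",v[None])-t([(183,304)])).ravel(),(proj("scene",v[None])-s([(556,90)])).ravel()]
r=least_squares(f,[.55,0,.1]);print("tip",r.x,"dock",b.apply(r.x-d[:3]),r.fun)
E
python3 m.py
```

```text
dock [ 0.5476 -0.096  -0.0032  1.2041] 
 [[[-0.1, -0.7], [0.4, -0.6], [-0.1, 0.9], [-0.8, 0.7], [-0.3, -0.5], [-0.1, 0.5]], [[0.9, 1.0], [0.1, 0.1], [-0.6, 0.5], [-0.5, -0.6], [-0.7, 0.6], [-0.0, -0.6]]]
trim [ 5.0140e-01 -1.1740e-01 -8.0000e-04  1.2058e+00] 
 [[[-0.5, -0.3], [1.0, -0.5], [-1.6, -0.2], [0.4, 0.3]], [[-1.2, -0.3], [0.6, -1.2], [-0.1, 0.5], [-0.5, 0.8]]]
trim in dock [-0.03655915  0.03547748  0.0024045 ] 0.0017727640810054623
tip [0.54923332 0.00866551 0.08474703] dock [0.0982608  0.03600002 0.08790393] [ 0.08133284  0.06542173  0.12775969 -0.00566   ]
```

Fit agrees with the given sizes: trimmer z≈2–6 mm, at dock (-36.6, +35.5), 57 mm short of home. Lever tip measured at (98, 36, 88). Now I'll work out the approach in the tool's axes.

```bash
cat > go.py <<'E'
from h import *
import sys
D=np.array([.5476,-.096,0,1.2041])
o=sensors.get_obs(); Q=np.roll(o["eef_rot"],-1); Rt=R.from_quat(Q); p=np.array(o["eef_pos"]); b=R.from_euler("z",-D[3])
print("t",o["time_s"],"tcp dock mm",(b.apply(p-D[:3])*1000).round(1),"F dock",b.apply(o["wrist_force"]).round(1),"op",o["opening"])
print("tool axes for dock x,y,z:",(Rt.inv()*R.from_euler("z",D[3])).as_matrix().T.round(3).tolist())
# target: tool -y along dock x, z down
u=b.inv().apply([1,0,0]); Rg=R.from_matrix(np.c_[np.cross(-u,[0,0,-1]),-u,[0,0,-1]])
print("rot",(Rt.inv()*Rg).as_rotvec().round(4))
for a in sys.argv[1:]:
    q=T(D,np.array(eval(a))/1000.); print(a,"world",q.round(4),"tool shift",Rt.inv().apply(q-p).round(4))
E
python3 go.py "[-138,36,231]" "[-138,36,80]"  "[-138,36,16]"
```

```text
t 0.1 tcp dock mm [-566.6  201.3  230.5] F dock [ 0.1  0.5 -0.1] op 0.9994983099646273
tool axes for dock x,y,z: [[0.599, -0.801, 0.001], [-0.801, -0.599, 0.001], [0.0, -0.002, -1.0]]
rot [-1.500e-03  2.000e-04  6.425e-01]
[-138,36,231] world [ 0.4645 -0.2119  0.231 ] tool shift [ 0.3891 -0.2441 -0.    ]
[-138,36,80] world [ 0.4645 -0.2119  0.08  ] tool shift [ 0.3891 -0.2439  0.151 ]
[-138,36,16] world [ 0.4645 -0.2119  0.016 ] tool shift [ 0.3891 -0.2438  0.215 ]
```

The manual's scale: shifts go in units of 100 mm and turns go in units of 0.2 rad. Converting my numbers, 0.389 m is 3.89, 0.34 m is 3.4, 0.6425 rad is 3.2125.

```bash
python3 jog.py '[[0.49,-0.31,0,0,0,0.5,0],[0.97,-0.61,0,0,0,1,0],[1.46,-0.92,0,0,0,1.5,0],[1.95,-1.22,0,0,0,2,0],[2.43,-1.53,0,0,0,2.5,0],[2.92,-1.83,0,0,0,3,0],[3.4,-2.14,0,-0.0075,0,3.2125,0],[3.89,-2.44,0.3,-0.0075,0,3.2125,0],[3.89,-2.44,0.9,-0.0075,0,3.2125,0],[3.89,-2.44,1.2,-0.0075,0,3.2125,0]]'; python3 go.py "[-138,36,16]"; python3 - <<'E'
from h import *
cv2.imwrite("pics/a.png",cv2.resize(vision.camera("scene")[130:330,120:400],None,fx=2.5,fy=2.5))
E
```

```text
time_s: 1.35
eef_pos: [0.4632, -0.2101, 0.1079]
eef_rot: [-0.0, 0.983, -0.181, -0.002]
wrist_force: [0.5, -0.1, -0.2]
opening: -0.008
grasp_force: 0.0
t 1.35 tcp dock mm [-136.7   37.9  107.9] F dock [ 0.1 -0.5 -0.2] op -0.008491871885195798
tool axes for dock x,y,z: [[0.002, -1.0, -0.0], [-1.0, -0.002, 0.004], [-0.004, 0.0, -1.0]]
rot [0.     0.0042 0.0024]
[-138,36,16] world [ 0.4645 -0.2119  0.016 ] tool shift [0.0023 0.0013 0.0919]
```

View pics/a.png

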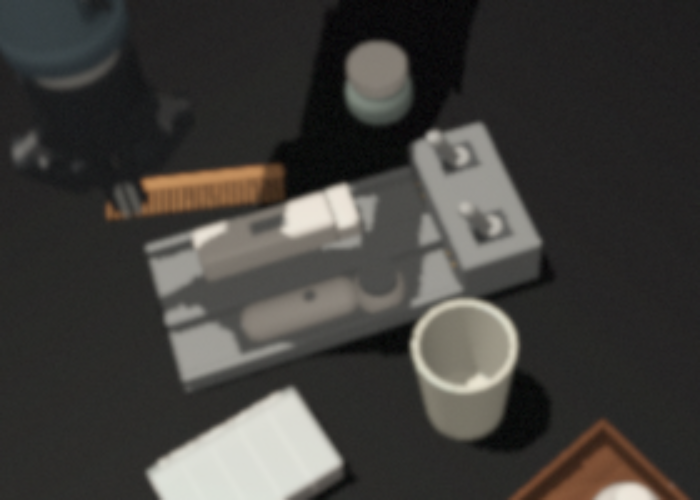

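The shut fingers (crop (125,195)) stand above and just behind the trimmer's tail, with nothing disturbed. Now I'll descend.

```bash
python3 jog.py '[[0.01,0.01,0.3,0,0.02,0.01,0],[0.01,0.01,0.6,0,0.02,0.01,0],[0.01,0.01,0.8,0,0.02,0.01,0],[0.01,0.01,0.9,0,0.02,0.01,0],[0.01,0.01,0.9,0,0.02,0.01,0]]'; python3 go.py "[-110,36,17]" "[-55,36,17]"; python3 - <<'E'
from h import *
cv2.imwrite("pics/b.png",cv2.resize(vision.camera("top")[140:290,260:460],None,fx=3.5,fy=3.5))
E
```

```text
time_s: 2.02
eef_pos: [0.4649, -0.214, 0.0213]
eef_rot: [0.001, 0.983, -0.183, 0.002]
wrist_force: [-0.6, 0.0, -0.7]
opening: -0.001
grasp_force: 0.0
t 2.025 tcp dock mm [-139.8   34.9   21.3] F dock [-0.2  0.6 -0.7] op -0.0014584343355606348
tool axes for dock x,y,z: [[-0.002, -1.0, -0.001], [-1.0, 0.002, -0.004], [0.004, 0.001, -1.0]]
rot [ 0.0011 -0.0038 -0.0022]
[-110,36,17] world [ 0.4746 -0.1858  0.017 ] tool shift [-0.0012 -0.0298  0.0042]
[-55,36,17] world [ 0.4943 -0.1344  0.017 ] tool shift [-0.0013 -0.0848  0.0042]
```

View pics/b.png

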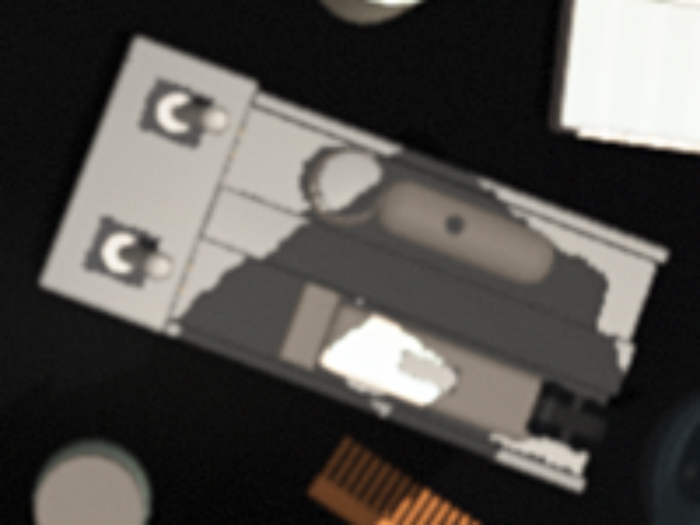

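The fingers (crop (572,412)) are in the left bay, aligned behind the tail. Pushing 40 mm slowly.

Converted, -0.04 m is -0.4, -0.035 m is -0.35, -0.003 rad is -0.015.

```bash
python3 jog.py '[[-0.01,-0.05,0.04,0,-0.015,-0.01,0],[-0.01,-0.1,0.04,0,-0.015,-0.01,0],[-0.01,-0.15,0.04,0,-0.015,-0.01,0],[-0.01,-0.2,0.04,0,-0.015,-0.01,0],[-0.01,-0.25,0.04,0,-0.015,-0.01,0],[-0.01,-0.3,0.04,0,-0.015,-0.01,0],[-0.01,-0.35,0.04,0,-0.015,-0.01,0],[-0.01,-0.4,0.04,0,-0.015,-0.01,0]]'; python3 go.py; python3 - <<'E'
from h import *
cv2.imwrite("pics/c.png",cv2.resize(vision.camera("top")[140:290,260:460],None,fx=3.5,fy=3.5))
E
```

```text
time_s: 3.08
eef_pos: [0.4787, -0.1762, 0.0173]
eef_rot: [0.001, 0.983, -0.182, 0.001]
wrist_force: [0.4, -1.3, 0.1]
opening: 0.001
grasp_force: 0.6
t 3.075 tcp dock mm [-99.5  35.5  17.3] F dock [-1.1 -0.8  0.1] op 0.0009793930977173963
tool axes for dock x,y,z: [[-0.0, -1.0, -0.002], [-1.0, 0.0, -0.002], [0.002, 0.002, -1.0]]
rot [ 0.0015 -0.0017 -0.0001]
```

View pics/c.png

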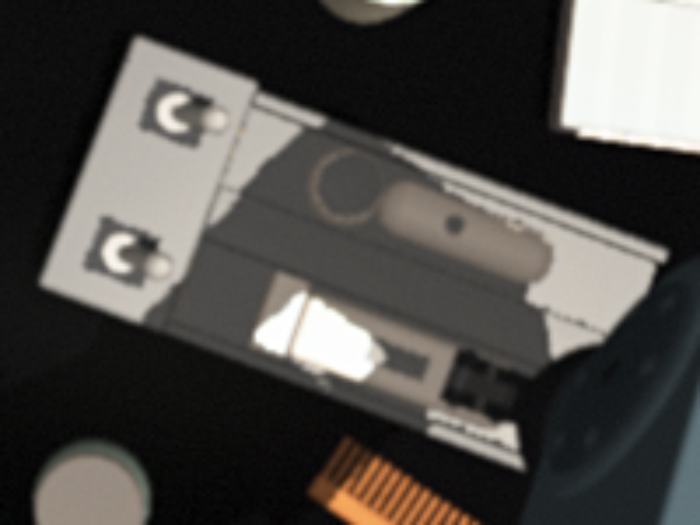

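The trimmer has moved about 16 mm (nose edge now at crop (265,305)) and about 40 mm remain. Continuing.

Converted, -0.032 m is -0.32, -0.03 m is -0.3.

```bash
python3 jog.py '[[0,-0.05,0,0,0,0,0],[0,-0.1,0,0,0,0,0],[0,-0.15,0,0,0,0,0],[0,-0.2,0,0,0,0,0],[0,-0.24,0,0,0,0,0],[0,-0.27,0,0,0,0,0],[0,-0.3,0,0,0,0,0],[0,-0.32,0,0,0,0,0]]'|grep -E "pos|force"; python3 go.py;  python3 jog.py '[[0,-0.02,0,0,0,0,0],[0,-0.04,0,0,0,0,0]]'|grep force; python3 go.py|head -1
```

```text
eef_pos: [0.49, -0.1463, 0.0172]
wrist_force: [-1.7, -1.4, 0.6]
grasp_force: 0.6
t 4.125 tcp dock mm [-67.6  35.7  17.2] F dock [-1.9  1.1  0.6] op 0.00018881313194833314
tool axes for dock x,y,z: [[0.0, -1.0, -0.001], [-1.0, 0.0, -0.001], [0.001, 0.001, -1.0]]
rot [ 0.0014 -0.0015 -0.    ]
wrist_force: [-0.4, -0.8, 1.2]
grasp_force: 0.6
t 4.375 tcp dock mm [-63.7  35.7  17.2] F dock [-0.8  0.1  1.2] op -0.0014491977874520657
```

```bash
for i in 1 2; do python3 jog.py '[[0,-0.01,0,0,0,0,0],[0,-0.02,0,0,0,0,0]]'>/dev/null; python3 go.py|head -1;done; python3 - <<'E'
from h import *
cv2.imwrite("pics/d.png",cv2.resize(vision.camera("top")[140:290,260:460],None,fx=4,fy=4))
E
```

```text
t 4.625 tcp dock mm [-61.7  35.7  17.2] F dock [-2.1 -0.4  0.7] op 0.0034077447017165823
t 4.875 tcp dock mm [-59.7  35.7  17.2] F dock [-1.3 -0.8  1.4] op -0.004916143140845703
```

View pics/d.png

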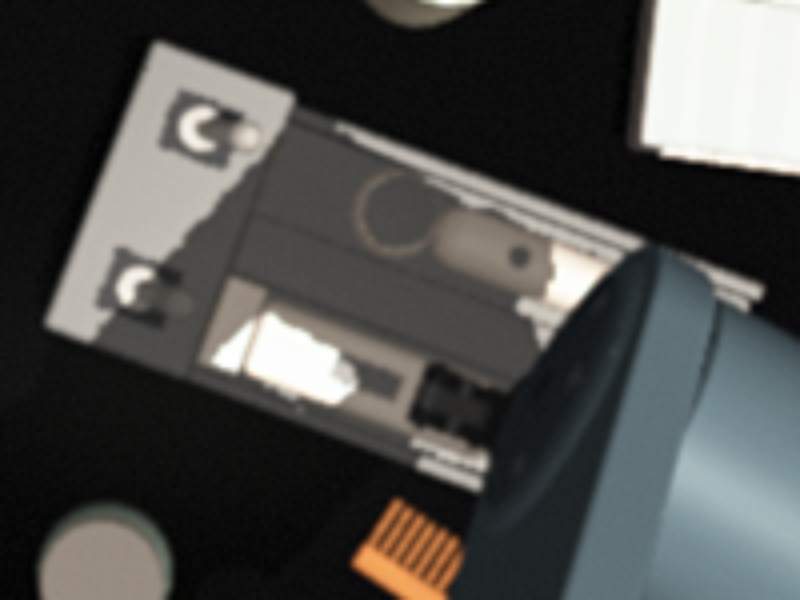

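The nose (crop (230,280)-(200,360)) is about 1–3 mm off the stop face. I'll creep until the force rises.

```bash
for i in 1 2 3; do python3 jog.py '[[0,-0.01,0,0,0,0,0],[0,-0.01,0,0,0,0,0]]'>/dev/null; python3 go.py|head -1;done
```

```text
t 5.175 tcp dock mm [-58.8  35.7  17.2] F dock [-2.5  0.3 -0.5] op -5.077042690496705e-05
t 5.425 tcp dock mm [-58.7  35.7  17.2] F dock [-7.4  0.3  1.3] op 0.005106386781080905
t 5.675 tcp dock mm [-58.6  35.6  17.2] F dock [-11.4   1.2   1.3] op -0.0006275950298789057
```

The force rose at x -58.7 with no further motion, so the trimmer is home (the finger face is 13.7 mm ahead of the TCP). Next I back off, rise, go over and come down in front of the lever.

Converted, -0.122 m is -1.22, -0.09 m is -0.9.

```bash
python3 jog.py '[[0,0.1,0,0,0,0,0],[0,0.15,-0.1,0,0,0,0],[0,0.15,-0.6,0,0,0,0],[0,0.1,-0.85,0,0,0,0],[0,-0.4,-0.85,0,0,0,0],[0,-0.9,-0.85,0,0,0,0],[0,-1.22,-0.85,0,0,0,0],[0,-1.22,-0.7,0,0,0,0],[0,-1.22,-0.55,0,0,0,0],[0,-1.22,-0.55,0,0,0,0]]'>/dev/null; python3 go.py; python3 - <<'E'
from h import *
cv2.imwrite("pics/e.png",cv2.resize(vision.camera("scene")[130:330,120:400],None,fx=2.8,fy=2.8))
E
```

```text
t 6.925 tcp dock mm [64.1 37.3 70. ] F dock [0.3 0.6 0.3] op -0.001788530760054917
tool axes for dock x,y,z: [[-0.001, -1.0, -0.002], [-1.0, 0.001, 0.003], [-0.003, 0.002, -1.0]]
rot [ 0.0019  0.0026 -0.0014]
```

View pics/e.png

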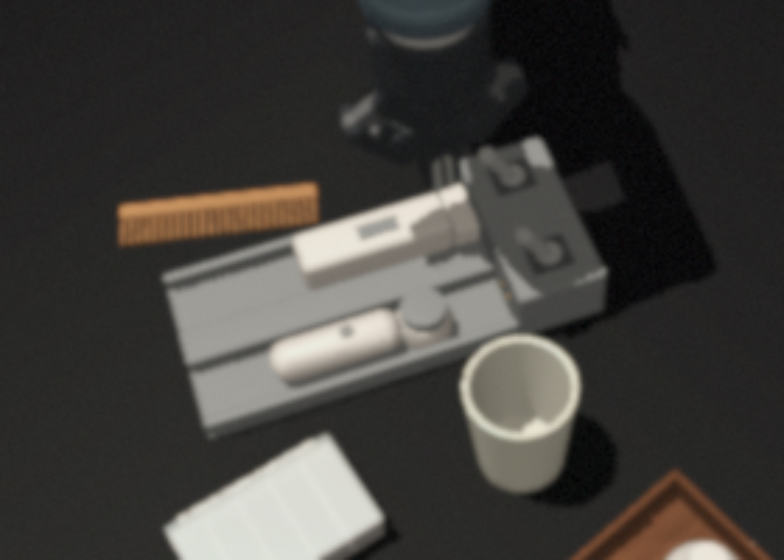

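The trimmer's nose meets the block (crop (470,215)) and the fingers (445,175) stand just in front of the left lever, which is still off. Pushing the lever.

Converted, -0.039 m is -0.39, -0.036 m is -0.36.

```bash
python3 jog.py '[[0,-0.06,0,0,0,0,0],[0,-0.12,0,0,0,0,0],[0,-0.18,0,0,0,0,0],[0,-0.23,0,0,0,0,0],[0,-0.28,0,0,0,0,0],[0,-0.32,0,0,0,0,0],[0,-0.36,0,0,0,0,0],[0,-0.39,0,0,0,0,0],[0,-0.39,0,0,0,0,0]]'>/dev/null; python3 go.py|head -1; python3 jog.py '[[0,0.2,0,0,0,0,0],[0,0.6,-0.2,0,0,0,0],[0,0.6,-0.8,0,0,0,0],[0,1.2,-1,0,0,0,0],[0,1.8,-1,0,0,0,0],[0,2.4,-1,0,0,0,0],[0,2.4,-1,0,0,0,0]]'>/dev/null; python3 go.py|head -1; python3 - <<'E'
from h import *
a=cv2.resize(vision.camera("scene")[165:290,170:345],None,fx=3,fy=3); b=cv2.resize(vision.camera("top")[140:290,260:460],None,fx=1.35*1.3,fy=1.35*1.3)
b=cv2.copyMakeBorder(b,0,max(0,a.shape[0]-b.shape[0]),0,0,0)[:a.shape[0],:270]
cv2.imwrite("pics/f.png",np.hstack([a,b]))
E
```

```text
t 8.1 tcp dock mm [104.7  36.   71.7] F dock [-0.3  0.7  0.4] op 7.533570493850627e-05
t 8.975 tcp dock mm [-140.4   36.2  172.5] F dock [0.4 0.1 0.5] op 0.002043447815977687
```

View pics/f.png

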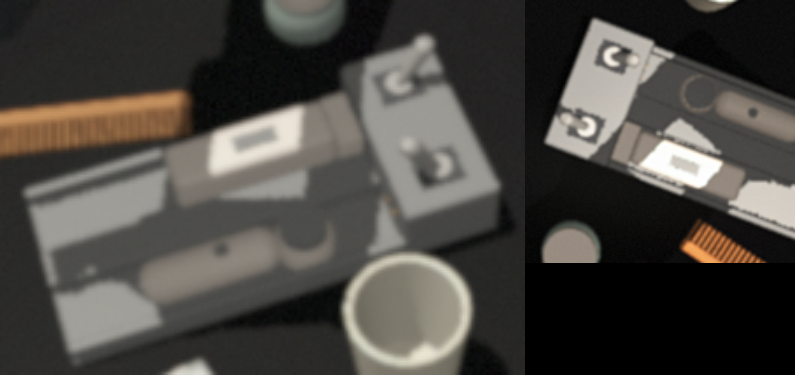

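The left lever (scene crop (425,43)) now leans away from the bay, and the right one (410,147) is still off. The trimmer sits against the stop with the brush unmoved, and the arm is clear. Handing in.

```bash
python3 -c "
from bench import ctrl, vision, sensors
print(ctrl.hand_in())"
```

```text
the job is handed in; nothing more can be done
None
```

I pushed the trimmer home against the stop of the left bay and snapped the left toggle on, then handed the job in at about 9 s; the last pictures show the brush, the right toggle and the other items in view unmoved, but no verdict was returned.

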